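Square a wooden blank in the corner fence and put it in the flattening press

ROBOT

A 6-joint arm with a two-finger parallel gripper is mounted at the origin on the work surface. World frame = base frame: x ahead of the robot, y to its left, z up, the work surface at z = 0. Lengths are in m, angles in rad, forces in N, time in s.
With the tool pointing down it reaches from about 0.3 to 0.775 m from the base axis. Payload 14.6 kg.
Tool frame: the origin (TCP) lies at the very end of the fingers, on their centre line; the grasp point (between the pads) lies 19 mm behind it; z points along the fingers, y is the direction in which the jaws open and shut (so a half turn about z gives the same grasp; the last joint's range is limited). The gripper opens to 94 mm and grips with 3 to 60 N. Pads are 16 mm wide; open, the fingers measure 119 mm over their backs; the gripper's body (75 mm by 177 mm) begins 78 mm behind the grasp point.
Start: joints at [-1.321, 0.3, 1.521, -0, 1.321, -0.067], TCP at [0.171, -0.523, 0.205] pointing down, gripper open.
Joint ranges: [-3.03, 3.03], [-0.79, 2.21], [0.23, 2.52], [-1.04, 4.18], [0, 3.07], [-2.55, 2.55]. Speed limits (rad/s): [2.22, 2.22, 2.57, 3.14, 3.14, 3.14].

INTERFACE

Orientations are given as [roll, pitch, yaw] about the fixed x, y, z axes, in that order (R = Rz(yaw) Ry(pitch) Rx(roll)).
In Python, from station import status, camera, ctrl gives the robot as it stands. The module is installed in compiled form; this text tells all that it offers.
- The arm moves only by the shell command python3 -m jog 'ROWS' [FORCE]. ROWS is JSON, a list of rows, each a list of 7 numbers: the shift along the tool's x, y, z each as a share of 1000 mm, from -1 to 1, then the turn, a rotation vector about the tool's x, y, z each as a share of pi/2 rad, from -1 to 1, then the opening, from -1 (shut) to 1 (fully open), so that 0 is half open. A call has 1 to 20 rows; each row is the pose to reach, as a shift and turn from the pose measured when the call began, along the tool's axes at that moment; what a row does not reach only later rows make up. A row lasts 1/10 s, in which the tool goes at most 50 mm and 8.59 degrees, less where a joint would pass 70% of its speed; a pose out of reach is approached as far as the arm can. A call with a number of a shift or a turn outside -1 to 1 is refused whole. A call with a gripper value outside its range is refused whole. The fingers move at their own pace and stop on an object; FORCE is the grip in N (left out, the last holds). Time passes only in rows, so rows that repeat a pose let the fingers close. It gives the time, the measured TCP pose, the force and the opening at its end, in the units of the state.
- status.get_obs(): the state, without advancing time (a new reading comes with each control period).
- camera(name): name is "scene" or "top" or "wrist"; returns a dict with "image" (400x640x3 uint8, red, green, blue), "fx", "fy", "cx", "cy" (pixels), "world_from_camera" (4x4, takes a point from camera to world coordinates). Camera axes: x right, y down, z forward; pixel columns grow to the right and rows downward; lengths in m; the calibration is good to about 2 mm. A picture is of the moment at which its call begins. There is no depth.
- ctrl.hand_in(): hands the job in, once; it reports no verdict.
The state is a dict: "time_s": time; "qpos": joint angles; "joint_vel": joint speeds; "tau": joint torques, N m; "ee_pos": TCP position; "eef_rot": TCP orientation; "force": force on the tool from outside, world axes, zero at the start; "moment": the same for the moment, N m; "grip_width": finger opening in m.
Only numpy, scipy, OpenCV 4.12 (cv2) and the standard library are available. Lean on these libraries where they do the work, as an engineer would, in place of code of your own. Each camera call takes 0.05 s, during which the arm holds its last target.

TASK

On the grey squaring board, slide the long plywood blank into the corner of the L-shaped fence, so that it lies flush against both arms of the fence, and let go of it there. Then take it by its free end, carry it to the small press, slide it lengthwise through the opening under the bridge until it is fully home against the back stop, and let go; only then push the press's black knob all the way down, where it stays. Leave the other things on the table where they are.

Things in the scene. Friction and masses are not known exactly. Their poses are not given: they have to be found in the camera images.
- blank: The long thin rectangular plywood blank, 40 x 110 x 6 mm (x, y, z), loose, about 30 g, lying flat on the squaring board. Origin at the centre of its underside; y along its length, z up. Both ends are alike. The other plywood pieces, a round disc and a 60 mm short blank, are not wanted.
- blank_center (a point): The centre of the long blank (half-way up, 3 mm above its underside), same axes.
- board: Squaring board fixed to the table: grey slab 200 x 260 mm, 8 mm thick. Origin at the centre of its underside, z up; x away from the robot and y to the robot's left at yaw 0. On its top stands an L-shaped aluminium fence, 10 mm thick and 10 mm high (its top 18 mm above the table).
- fence_corner (a point): Inner corner of the L-shaped fence, on the board's top: board frame (70, 70, 8) mm, axes of the board. One arm runs 55 mm from here towards -y, the other 55 mm towards -x. The blank goes in with its length along y, pushed towards +x and +y. Its -y half then sticks out past the fence, free on both sides for the fingers.
- corner_seat (a point): Where the blank's centre is when it lies flush in the corner: board frame (50, 15, 11) mm; axes of the board.
- press: Small flattening press fixed to the table. Origin at the centre of its underside, z up. Grey bed 100 mm wide (x), y from -60 to +55 mm, top 12 mm above the table. On it a channel along y, 43 mm wide, between rails 10 mm high, ends at a back stop with its face at y = +10 mm. A bridge covers it from y = -40 to +10 mm, underside 22 mm, top 34 mm above the table.
- press_mouth (a point): Middle of the channel's mouth on the bed's top: press frame (0, -60, 12) mm, axes of the press. The blank enters lengthwise here, moving towards +y. Flared lips, 22 mm above the table, narrow from about 54 mm at the mouth to the channel's 43 mm; the opening under the bridge is 43 mm wide, 10 mm high. When home, the blank sticks out 40 mm from the mouth, in the air 12 mm above the table.
- press_home (a point): Where the blank's centre is when it lies fully home on the bed: press frame (0, -45, 15) mm; axes of the press.
- plunger (a joint): Travel of the press's plunger in m: 0 = fully up, 0.015 = fully down. It has no spring, resists with about 7 N of friction and stays where it is left. It starts within 2 mm of the top.
- plunger_top (a point): Centre of the top of the plunger's round black knob (40 mm across, 12 mm high; flat top 34 mm across). It is 74 mm above the table when fully up and 59 mm when fully down.
- disc: Bystander: round plywood disc, 60 mm across, 6 mm thick, origin at the centre of its underside.
- short_blank: Bystander: short plywood blank 40 x 60 x 6 mm, origin at the centre of its underside.
- tape: Bystander: roll of tape lying flat, 96 mm across, 18 mm high, origin at the centre of its underside.
- glue: Bystander: standing white glue bottle, 38 mm across, 120 mm high, origin at the centre of its base.
- scissors: Bystander: scissors lying flat, about 180 mm long and 15 mm high at most, origin near the pivot, at table height.
- ruler: Bystander: metal ruler lying flat, 30 x 200 x 3 mm, origin at the centre of its underside.
- eraser: Bystander: white eraser 22 x 45 x 13 mm, origin at the centre of its underside.

How it is judged:
On the way, in this order (a step that is already met when the one before it is completed fails the run):
1. the blank lies flat and flush against both arms of the fence, not touched by the fingers (x of blank_center in the frame of corner_seat between -0.0025 and 0.003 m and y of blank_center in the frame of corner_seat between -0.0025 and 0.003 m and z of blank_center in the frame of corner_seat between -0.002 and 0.003 m and angle between the y axis of blank_center and the y axis of corner_seat, either way round below 0.05 rad and contact force between the fingers and blank below 0.1 N), for 0.2 s.
2. the blank is fully home in the press and released, with the plunger still up (x of blank_center in the frame of press_home between -0.004 and 0.004 m and y of blank_center in the frame of press_home between -0.004 and 0.003 m and z of blank_center in the frame of press_home between -0.003 and 0.003 m and angle between the y axis of blank_center and the y axis of press_home, either way round below 0.08 rad and contact force between the fingers and blank below 0.1 N and value of joint plunger below 0.006 m), for 0.2 s.
At the end, for the whole second after the job is handed in: The blank lies on the press's bed, in the channel, within 4 mm of fully home (along and across) and square to it within 0.08 rad, released and at rest, and the plunger is down (more than 12.5 of its 15 mm) (x of blank_center in the frame of press_home between -0.004 and 0.004 m and y of blank_center in the frame of press_home between -0.004 and 0.003 m and z of blank_center in the frame of press_home between -0.003 and 0.003 m and angle between the y axis of blank_center and the y axis of press_home, either way round below 0.08 rad and contact force between the fingers and blank below 0.1 N and linear speed of blank below 0.01 m/s and value of joint plunger above 0.0125 m); the robot touches nothing.
It fails at once if the plunger is pushed down (more than 8 mm) while the blank is not home (more than 7 mm off) (value of joint plunger above 0.008 m and not (x of blank_center in the frame of press_home between -0.004 and 0.004 m and y of blank_center in the frame of press_home between -0.007 and 0.003 m and z of blank_center in the frame of press_home between -0.006 and 0.006 m and angle between the y axis of blank_center and the y axis of press_home, either way round below 0.08 rad)).
It fails at once if a bystander is moved by more than 30 mm (distance of any of disc, short_blank, tape, glue, scissors, ruler, eraser from where it was at the start of the episode above 0.03 m).
It also fails if it takes over 67 s, if anything falls off the work surface, if the arm or the gripper's body presses on something with over 40 N, if the wrist force passes 120 N, or if a joint passes its speed limit or range.

## Working session

There is one attempt and no reset: what is moved stays moved. The work goes in short steps, Python scripts to look and compute and a shell command to move; the robot and the scene stay as the last step left them, time stands still between calls to the robot, and variables do not carry over. Pictures are saved under pics/ and viewed, and the job is handed in when it is done.

```bash
ls; mkdir -p pics
python3 - <<'E'
from station import status, camera
import cv2,numpy as np
print(status.get_obs())
for n in ["scene","top","wrist"]:
    c=camera(n); cv2.imwrite(f"pics/{n}0.png",c["image"][:,:,::-1]); print(n,c["fx"],c["fy"],c["cx"],c["cy"]); print(np.round(c["world_from_camera"],4).tolist())
E
```

```text
pics
{'time_s': 0.0, 'qpos': array([-1.32060199e+00,  3.00450506e-01,  1.52156957e+00, -1.50045056e-05,
        1.32071425e+00, -6.66166319e-02]), 'joint_vel': array([-0.00021358, -0.00130453,  0.00069855, -0.00056976,  0.00205241,
       -0.00127173]), 'tau': array([-4.21902223e-03, -5.31807446e+01, -3.52741277e+01,  7.06428546e-02,
        2.44482147e-02, -1.15730440e-04]), 'ee_pos': array([ 0.17126554, -0.52237904,  0.2049025 ]), 'eef_rot': array([-3.14045254e+00, -6.14971750e-05,  3.16814653e-01]), 'force': array([0.6041104 , 0.14128605, 0.48477829]), 'moment': array([-0.02744771,  0.04585521, -0.02286399]), 'grip_width': 0.09404714710871959}
scene 490.45367625826213 490.45367625826213 313.7979786846579 204.35073917148802
[[0.7342, 0.5548, -0.3912, 1.1535], [0.6788, -0.588, 0.4399, -0.711], [0.0141, -0.5886, -0.8083, 1.3178], [0.0, 0.0, 0.0, 1.0]]
top 391.02805523349986 391.02805523349986 321.17935352222713 200.86931903036364
[[0.0186, -0.9995, 0.0266, 0.5072], [-0.9997, -0.0181, 0.0176, -0.0166], [-0.0171, -0.0269, -0.9995, 1.0668], [0.0, 0.0, 0.0, 1.0]]
wrist 310.2280611171644 310.2280611171644 319.8083666862738 203.82016331649942
[[0.3119, -0.9147, -0.2569, 0.245], [-0.9501, -0.3009, -0.0823, -0.4982], [-0.002, 0.2697, -0.9629, 0.3835], [0.0, 0.0, 0.0, 1.0]]
```

View pics/scene0.png

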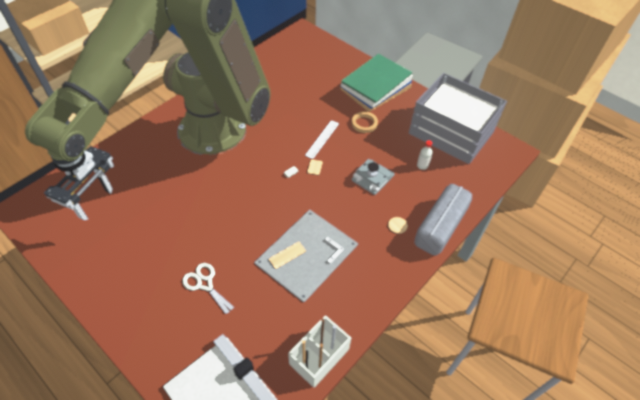

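View pics/top0.png

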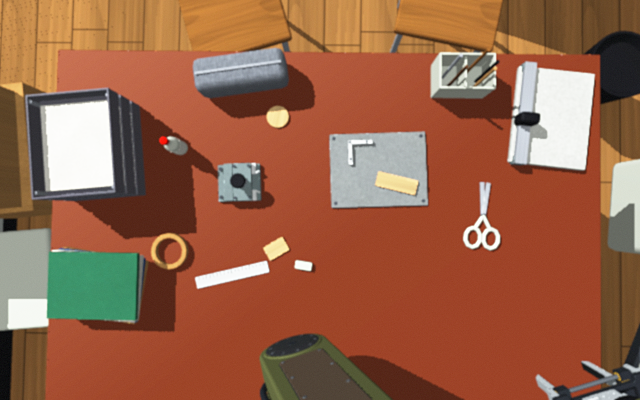

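View pics/wrist0.png

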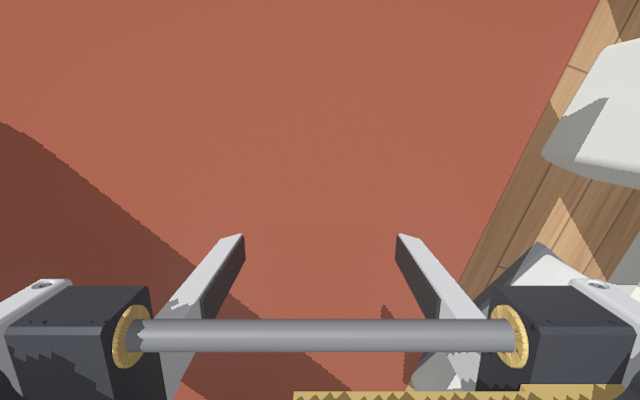

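The top view shows the board at (330–428, 132–208) px with the fence corner near (350,142). The blank is near (397,183), the press near (240,182), the scissors at (482,220) and the disc at (278,117). I'll zoom in for measurements.

```bash
cat > h.py <<'E'
from station import status, camera
import cv2,numpy as np
def px2w(c,uv,z):
    T=np.array(c["world_from_camera"]);uv=np.atleast_2d(uv).astype(float)
    d=np.c_[(uv[:,0]-c["cx"])/c["fx"],(uv[:,1]-c["cy"])/c["fy"],np.ones(len(uv))]@T[:3,:3].T
    return T[:3,3]+d*((z-T[2,3])/d[:,2])[:,None]
def w2px(c,P):
    T=np.array(c["world_from_camera"]);p=(np.atleast_2d(P)-T[:3,3])@T[:3,:3]
    return np.c_[p[:,0]/p[:,2]*c["fx"]+c["cx"],p[:,1]/p[:,2]*c["fy"]+c["cy"]]
def zoom(c,x0,y0,w,h,s,name):
    im=cv2.resize(np.ascontiguousarray(c["image"][y0:y0+h,x0:x0+w,::-1]),None,fx=s,fy=s,interpolation=cv2.INTER_CUBIC);cv2.imwrite(name,im)
E
python3 - <<'E'
from h import *
c=camera("top")
zoom(c,320,120,120,100,6,"pics/zb.png"); zoom(c,205,150,80,65,9,"pics/zp.png")
hsv=cv2.cvtColor(c["image"],cv2.COLOR_RGB2HSV)
m=cv2.inRange(hsv,(12,60,120),(30,255,255)); m[:125]=0;m[206:]=0;m[:,:332]=0;m[:,426:]=0
k=cv2.findContours(m,cv2.RETR_EXTERNAL,cv2.CHAIN_APPROX_NONE)[0]; k=max(k,key=cv2.contourArea)
b=cv2.boxPoints(cv2.minAreaRect(k)); print(b); w=px2w(c,b,.014); print(w,w.mean(0))
E
```

```text
[[374.17648 185.29413]
 [377.9412  170.23532]
 [418.41177 180.35297]
 [414.64706 195.41177]]
[[ 0.57975409 -0.13990901  0.014     ]
 [ 0.62053318 -0.14941504  0.014     ]
 [ 0.59511424 -0.25825298  0.014     ]
 [ 0.55445749 -0.2486757   0.014     ]] [ 0.58746475 -0.19906318  0.014     ]
```

View pics/zb.png

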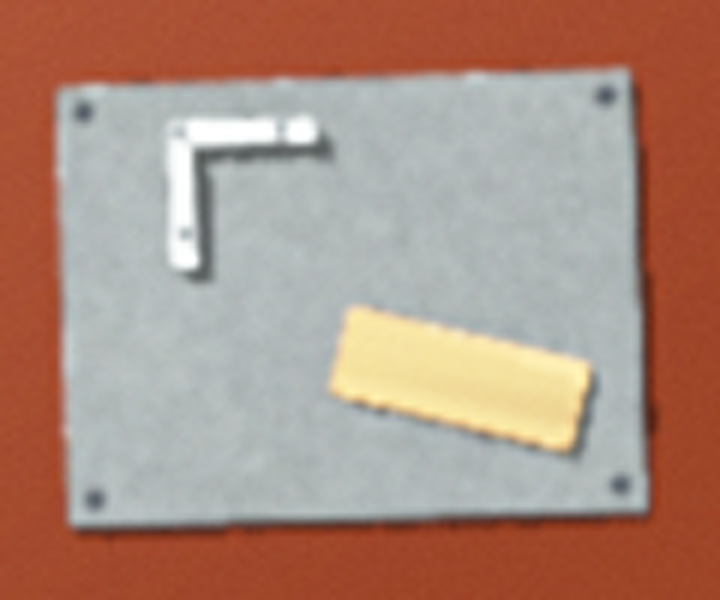

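View pics/zp.png

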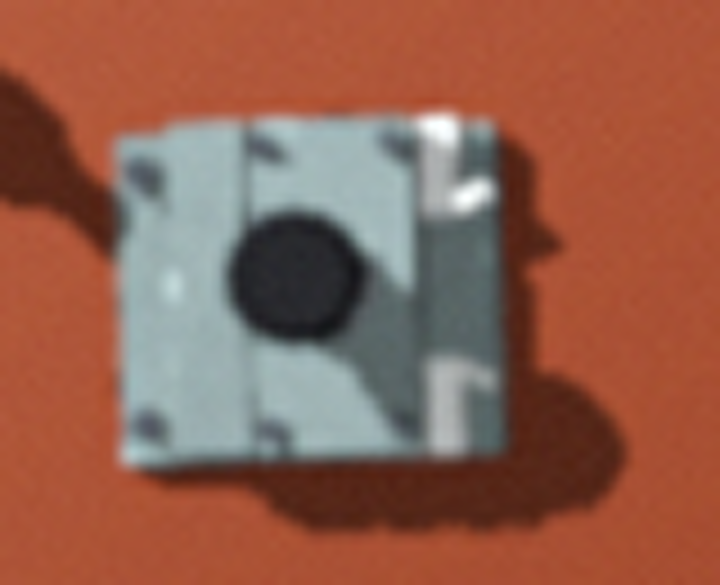

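```bash
cat >> h.py <<'E'
from scipy.optimize import least_squares
def fit(c,uv,P,x0):
    def W(p):
        co,s=np.cos(p[2]),np.sin(p[2]);return np.c_[p[0]+co*P[:,0]-s*P[:,1],p[1]+s*P[:,0]+co*P[:,1],P[:,2]]
    r=least_squares(lambda p:(w2px(c,W(p))-uv).ravel(),x0);return r.x,r.fun.reshape(-1,2)
E
python3 - <<'E'
from h import *
np.set_printoptions(precision=4,suppress=True)
c=camera("top")
uv=np.array([(57,88),(630,68),(650,513),(70,527),(196,150)])/6+[320,120]-.5+.5/6
P=np.array([(100,130,8),(100,-130,8),(-100,-130,8),(-100,130,8),(70,70,18)])/1000
b,r=fit(c,uv,P,[.62,-.15,0]);print("board",b,r.tolist())
# press: bed corners (top z 12), bridge corners z34, knob top
uv=np.array([(497,122),(508,455),(297,276)])/9+[205,150]-.5+.5/9
P=np.array([(50,-60,12),(-50,-60,12),(0,-15,73.5)])/1000
# far edge
uv=np.r_[uv,np.array([(118,133),(125,465)])/9+[205,150]-.5+.5/9];P=np.r_[P,np.array([(50,55,12),(-50,55,12)])/1000]
p,r=fit(c,uv,P,[.58,.2,0]);print("press",p,r.tolist())
co,s=np.cos(p[2]),np.sin(p[2])
print("knob by z74",px2w(c,uv[2],.074))
for n,q,z in [("disc",(278,117),.006),("glue",(178,147),.0),("eraser",(304,266),.013),("sciss",(485,185),.01)]: print(n,px2w(c,q,z))
E
```

```text
board [ 0.6232 -0.1509  0.0487] [[0.026954905295838216, 0.10460324436922974], [0.4512317543134827, 0.24206963235729972], [-0.10952688299215652, -0.15703601705686765], [0.12458297521703798, 0.42713437697827317], [-0.4907263368507415, -0.6140559909670458]]
press [0.5819 0.2283 0.0477] [[-0.11630722656792614, 0.027996550320210645], [-0.42372384568602683, -0.1463975829327353], [0.8310182561266402, 0.0016999577087517537], [-0.18382483886068712, 0.12145505053481997], [-0.15748126100967852, -0.0035529944490804155]]
knob by z74 [[0.5825 0.2153 0.074 ]]
disc [[0.7628 0.1244 0.006 ]]
glue [[0.677  0.3996 0.    ]]
eraser [[0.3595 0.0448 0.013 ]]
sciss [[ 0.586  -0.4375  0.01  ]]
```

```bash
cat >> h.py <<'E'
from scipy.spatial.transform import Rotation as Ro
def go(pos,yaw):
    o=status.get_obs(); R=Ro.from_euler('xyz',o["eef_rot"]); Rt=Ro.from_euler('xyz',[np.pi,0,yaw])
    d=R.inv().apply(np.array(pos)-o["ee_pos"]); r=(R.inv()*Rt).as_rotvec()/(np.pi/2)
    print("row",np.round(d,4).tolist(),np.round(r,4).tolist(),"dist",np.linalg.norm(d))
E
python3 - <<'E'
from h import *
go([.5808,-.2283,.12],1.345)
E
```

```text
row [0.4808, -0.152, 0.0853] [-0.0003, -0.0002, -0.6546] dist 0.5113756740186103
```

```bash
python3 -m jog '[[0.481,-0.152,0.085,0,0,-0.655,1],[0.481,-0.152,0.085,0,0,-0.655,1],[0.481,-0.152,0.085,0,0,-0.655,1],[0.481,-0.152,0.085,0,0,-0.655,1],[0.481,-0.152,0.085,0,0,-0.655,1],[0.481,-0.152,0.085,0,0,-0.655,1],[0.481,-0.152,0.085,0,0,-0.655,1],[0.481,-0.152,0.085,0,0,-0.655,1],[0.481,-0.152,0.085,0,0,-0.655,1],[0.481,-0.152,0.085,0,0,-0.655,1],[0.481,-0.152,0.085,0,0,-0.655,1],[0.481,-0.152,0.085,0,0,-0.655,1],[0.481,-0.152,0.085,0,0,-0.655,1],[0.481,-0.152,0.085,0,0,-0.655,1]]'
python3 - <<'E'
from h import *
c=camera("wrist");cv2.imwrite("pics/w1.png",c["image"][:,:,::-1]);go([.5808,-.2283,.0105],1.345);o=status.get_obs();print(o["force"],o["eef_rot"])
c=camera("top");zoom(c,205,100,240,120,3.3,"pics/t1.png")
E
```

```text
time_s: 1.65
ee_pos: [0.5801, -0.2295, 0.1208]
eef_rot: [3.141, -0.0, 1.344]
force: [1.1, -0.8, 0.2]
grip_width: 0.0939
row [0.0012, 0.0003, 0.1103] [0.0002, -0.0002, -0.0007] dist 0.11034869892887518
[ 0.12363526 -0.04935468  0.06683137] [ 3.14133023e+00 -2.47432858e-04  1.34392880e+00]
```

View pics/w1.png

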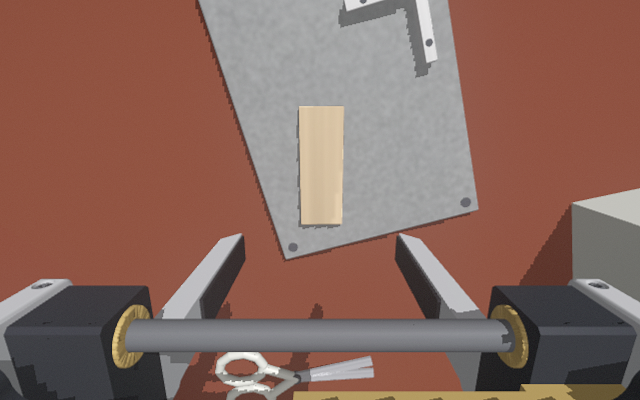

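The wrist view shows the blank at (299–344, 106–225) px, parallel to the jaws and roughly centred. The fence arms are at the top, with one ending at (430,60). I'll check this against the calibration.

Run:
```python
from h import *
np.set_printoptions(precision=4,suppress=True)
c=camera("wrist")
m=cv2.inRange(cv2.cvtColor(c["image"],cv2.COLOR_RGB2HSV),(10,40,150),(28,255,255));m[:90]=0;m[235:]=0
k=max(cv2.findContours(m,cv2.RETR_EXTERNAL,cv2.CHAIN_APPROX_NONE)[0],key=cv2.contourArea)
a=cv2.approxPolyDP(k,6,True)[:,0];print(a.tolist());w=px2w(c,a,.014);print(w)
print(w.mean(0))
# board near corner, right corner, fence end
print("bd",px2w(c,[(286,259),(478,209)],.008))
b=np.array([.6232,-.1509,.0487])
Rb=lambda x,y,z:[b[0]+np.cos(b[2])*x-np.sin(b[2])*y,b[1]+np.sin(b[2])*x+np.cos(b[2])*y,z]
print(w2px(c,[Rb(-.1,-.13,.008),Rb(.1,-.13,.008),Rb(.07,.07,.018),Rb(.07,.015,.018),Rb(.08,.015,.018)]))
```

```text
[[299, 106], [301, 224], [339, 224], [343, 107]]
[[ 0.5812 -0.1395  0.014 ]
 [ 0.5566 -0.2462  0.014 ]
 [ 0.5926 -0.2545  0.014 ]
 [ 0.6187 -0.149   0.014 ]]
[ 0.5873 -0.1973  0.014 ]
bd [[ 0.5317 -0.2816  0.008 ]
 [ 0.7284 -0.272   0.008 ]]
[[285.0945 262.8851]
 [479.3897 212.5027]
 [412.6618  -6.2794]
 [425.426   66.0714]
 [437.2481  62.5498]]
```

```bash
python3 -m jog '[[0.001,0,0.05,0,0,0,0.2],[0.001,0,0.095,0,0,0,0],[0.001,0,0.108,0,0,0,0],[0.001,0,0.110,0,0,0,0],[0.001,0,0.110,0,0,0,0]]'
python3 -m jog '[[0,0,0,0,0,0,-0.5],[0,0,0,0,0,0,-0.5],[0,0,0,0,0,0,-0.5],[0,0,0,0,0,0,-0.5],[0,0,0,0,0,0,-0.5]]' 10
python3 - <<'E'
from h import *
c=camera("wrist");cv2.imwrite("pics/w2.png",c["image"][:,:,::-1])
E
```

```text
time_s: 2.3
ee_pos: [0.5812, -0.2287, 0.0123]
eef_rot: [3.14, 0.0, 1.344]
force: [-0.8, -0.3, -0.1]
grip_width: 0.0574
time_s: 2.8
ee_pos: [0.5814, -0.229, 0.0141]
eef_rot: [3.139, 0.001, 1.344]
force: [-7.8, 2.1, 12.5]
grip_width: 0.0365
```

View pics/w2.png

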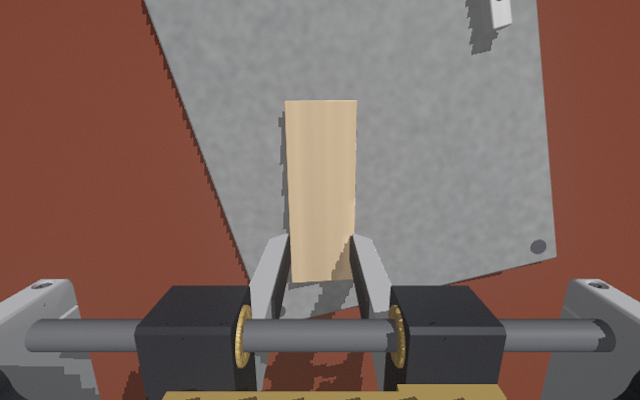

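The jaws closed to 36.5 mm with the tips at 14 mm, so they rode up onto the blank's top. I'll open, lower and grip again.

```bash
python3 -m jog '[[0,0,-0.001,0,0,0,0],[0,0,-0.001,0,0,0,0],[0,0,0.002,0,0,0,0],[0,0,0.0045,0,0,0,0],[0,0,0.0045,0,0,0,0],[0,0,0.0045,0,0,0,0]]'
python3 - <<'E'
from h import *
o=status.get_obs();print(o["ee_pos"],o["force"],o["grip_width"],o["eef_rot"])
c=camera("wrist");cv2.imwrite("pics/w3.png",c["image"][:,:,::-1])
E
```

```text
time_s: 3.45
ee_pos: [0.5813, -0.2289, 0.0093]
eef_rot: [3.14, 0.0, 1.344]
force: [0.9, 0.4, -0.1]
grip_width: 0.0471
[ 0.58128117 -0.22890116  0.00931721] [ 0.89781133  0.36502268 -0.08956671] 0.04707571495750423 [3.13952180e+00 4.16763062e-04 1.34397781e+00]
```

View pics/w3.png

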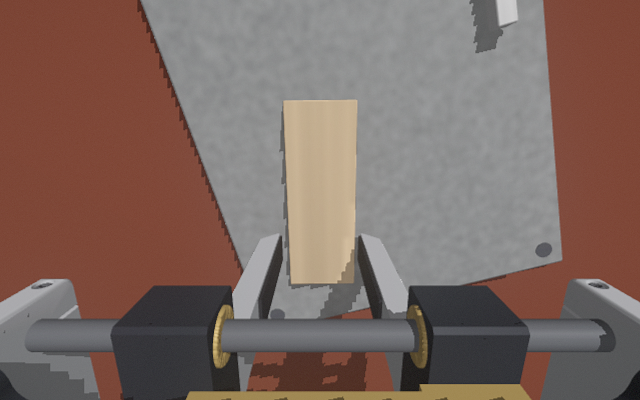

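The blank lies between the fingers at (285–357, 100–284) px and the tips are at 9.3 mm. I'll close gently.

```bash
python3 -m jog '[[0,0,0,0,0,0,-0.3],[0,0,0,0,0,0,-0.3],[0,0,0,0,0,0,-0.3],[0,0,0,0,0,0,-0.3]]' 8
python3 - <<'E'
from h import *
np.set_printoptions(precision=4,suppress=True)
o=status.get_obs();print(o["force"])
c=camera("wrist");cv2.imwrite("pics/w4.png",c["image"][:,:,::-1])
m=cv2.inRange(cv2.cvtColor(c["image"],cv2.COLOR_RGB2HSV),(10,40,150),(28,255,255));m[:90]=0;m[290:]=0
k=max(cv2.findContours(m,cv2.RETR_EXTERNAL,cv2.CHAIN_APPROX_NONE)[0],key=cv2.contourArea)
a=cv2.approxPolyDP(k,6,True)[:,0];print(a.tolist());print(px2w(c,a,.014))
E
```

```text
time_s: 3.9
ee_pos: [0.5813, -0.229, 0.0095]
eef_rot: [3.139, 0.0, 1.344]
force: [0.8, 0.0, -0.2]
grip_width: 0.04
[ 0.7629  0.0457 -0.2151]
[[285, 99], [289, 282], [330, 282], [353, 237], [357, 102]]
[[ 0.5821 -0.1393  0.014 ]
 [ 0.5569 -0.2451  0.014 ]
 [ 0.5819 -0.2508  0.014 ]
 [ 0.6019 -0.2245  0.014 ]
 [ 0.6191 -0.1494  0.014 ]]
```

Run:
```python
from h import *
go([.6625,-.1761,.0097],1.6195)
```

```text
row [0.0697, 0.0672, -0.0001] [0.0015, 0.0005, -0.1754] dist 0.0968210577787946
```

```bash
python3 -m jog '[[0.014,0.013,-0.0002,0,0,-0.035,-0.3],[0.028,0.027,-0.0002,0,0,-0.07,-0.3],[0.042,0.04,-0.0002,0,0,-0.105,-0.3],[0.056,0.054,-0.0002,0,0,-0.14,-0.3],[0.07,0.067,-0.0002,0.001,0,-0.175,-0.3],[0.07,0.067,-0.0002,0.001,0,-0.175,-0.3],[0.07,0.067,-0.0002,0.001,0,-0.175,-0.3]]'
python3 - <<'E'
from h import *
np.set_printoptions(precision=4,suppress=True)
o=status.get_obs();print(o["force"])
c=camera("wrist");cv2.imwrite("pics/w5.png",c["image"][:,:,::-1])
c=camera("top");zoom(c,320,120,120,100,6,"pics/t5.png")
go([.6739,-.1635,.0097],1.6195)
E
```

```text
time_s: 4.65
ee_pos: [0.6621, -0.1758, 0.0096]
eef_rot: [3.141, 0.001, 1.618]
force: [0.0, -0.2, -0.3]
grip_width: 0.0396
[ 0.0411 -0.2268 -0.269 ]
row [0.0123, 0.0128, 0.0] [0.0001, 0.0005, -0.0014] dist 0.017713055501792665
```

View pics/w5.png

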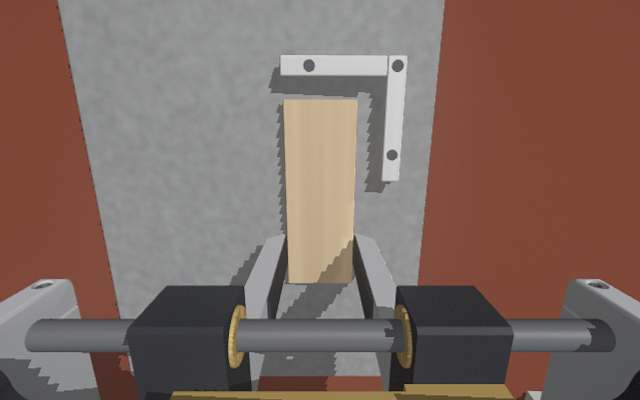

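The view shows the blank square to the fence with about 12 mm to go each way. Next I push +y and +x.

```bash
python3 -m jog '[[0.004,0.004,0,0,0,-0.001,-0.3],[0.008,0.008,0,0,0,-0.001,-0.3],[0.011,0.010,0,0,0,-0.001,-0.3],[0.0125,0.011,0,0,0,-0.001,-0.3],[0.0125,0.011,0,0,0,-0.001,-0.3],[0.0125,0.011,0,0,0,-0.001,-0.3]]'
python3 - <<'E'
from h import *
np.set_printoptions(precision=4,suppress=True)
print(status.get_obs()["force"])
c=camera("wrist");zoom(c,220,30,200,150,4,"pics/w6.png")
E
```

```text
time_s: 5.35
ee_pos: [0.6721, -0.1641, 0.0097]
eef_rot: [-3.142, 0.002, 1.619]
force: [-0.9, -4.6, -0.2]
grip_width: 0.0397
[-0.8735 -4.6225 -0.1603]
```

View pics/w6.png

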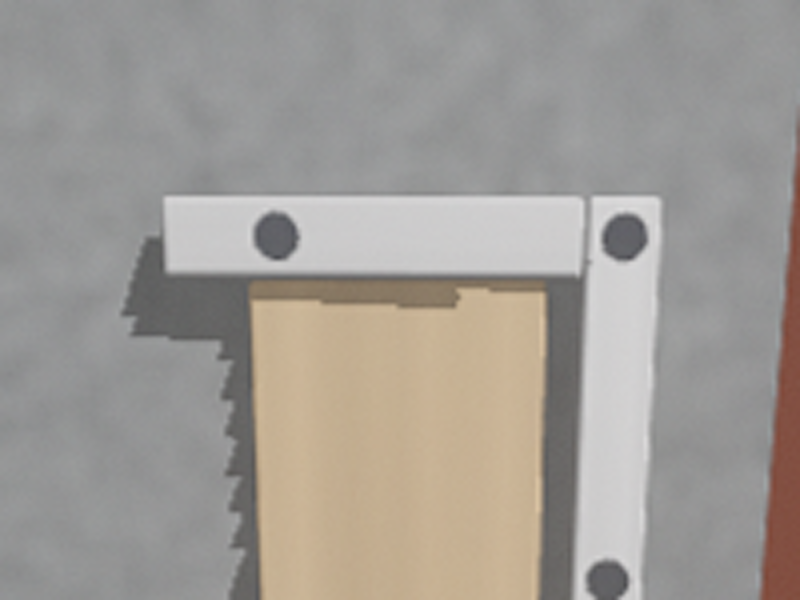

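It touches in +y with 4.6 N; a gap of about 4 mm remains in +x, at x = 545–580 px in the zoomed view. I'll push +x in steps.

```bash
python3 -m jog '[[0,0.0015,0,0,0,0,-0.3],[0,0.003,0,0,0,0,-0.3],[0,0.0035,0,0,0,0,-0.3],[0,0.0035,0,0,0,0,-0.3],[0,0.0035,0,0,0,0,-0.3]]'
python3 - <<'E'
from h import *
np.set_printoptions(precision=4,suppress=True)
o=status.get_obs();print(o["force"],o["moment"])
c=camera("wrist");zoom(c,220,30,200,150,4,"pics/w7.png")
E
```

```text
time_s: 5.9
ee_pos: [0.6755, -0.164, 0.0097]
eef_rot: [-3.142, 0.002, 1.619]
force: [-2.0, -3.4, 0.2]
grip_width: 0.0399
[-1.9765 -3.3951  0.1954] [-0.65    0.131   0.0649]
```

View pics/w7.png

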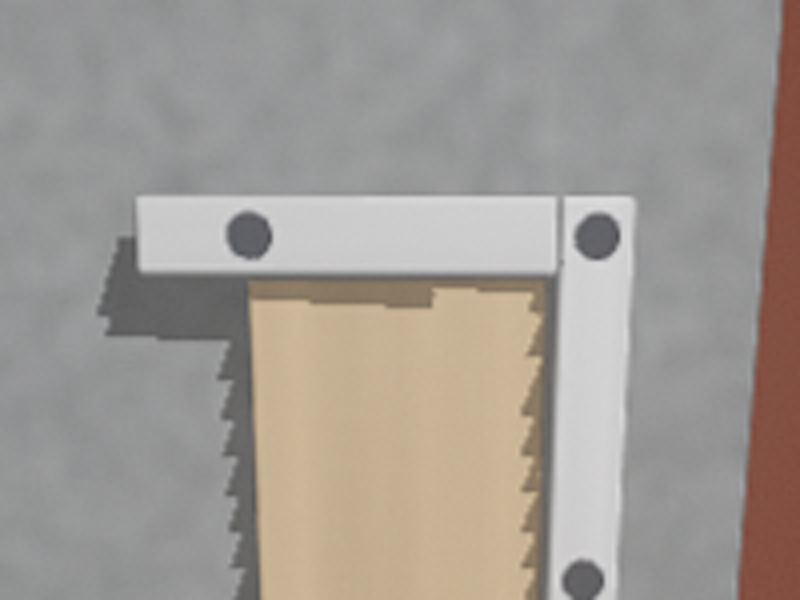

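```bash
python3 -m jog '[[0,0.0008,0,0,0,0,-0.3],[0,0.0015,0,0,0,0,-0.3],[0,0.0015,0,0,0,0,-0.3],[0,0.0015,0,0,0,0,-0.3]]'
python3 - <<'E'
from h import *
np.set_printoptions(precision=4,suppress=True)
o=status.get_obs();print(o["force"],o["moment"])
c=camera("wrist");zoom(c,220,30,200,150,4,"pics/w8.png")
E
```

```text
time_s: 6.35
ee_pos: [0.6763, -0.1641, 0.0095]
eef_rot: [-3.14, 0.002, 1.619]
force: [-6.1, -3.6, 0.5]
grip_width: 0.0398
[-6.1338 -3.6237  0.5421] [-0.759   1.1525  0.1374]
```

View pics/w8.png

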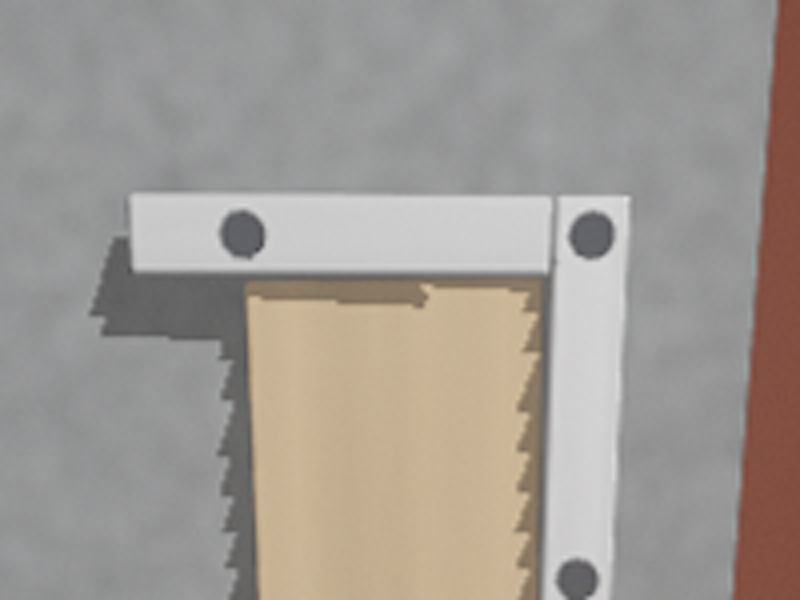

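It's flush on both arms (6 N in x, 3.6 N in y). Releasing.

```bash
python3 -m jog '[[0,-0.001,0,0,0,0,0.1],[0,-0.001,0,0,0,0,0.1],[0,-0.001,0,0,0,0,0.1],[0,-0.001,0,0,0,0,0.1],[0,-0.001,0,0,0,0,0.1]]'
python3 - <<'E'
from h import *
np.set_printoptions(precision=4,suppress=True)
o=status.get_obs();print(o["force"],o["moment"])
c=camera("wrist");cv2.imwrite("pics/w9.png",c["image"][:,:,::-1])
E
```

```text
time_s: 6.9
ee_pos: [0.6754, -0.164, 0.0096]
eef_rot: [-3.14, 0.002, 1.619]
force: [-0.1, 1.2, 0.3]
grip_width: 0.0513
[-0.0904  1.1663  0.279 ] [-0.0337 -0.1035 -0.0117]
```

View pics/w9.png

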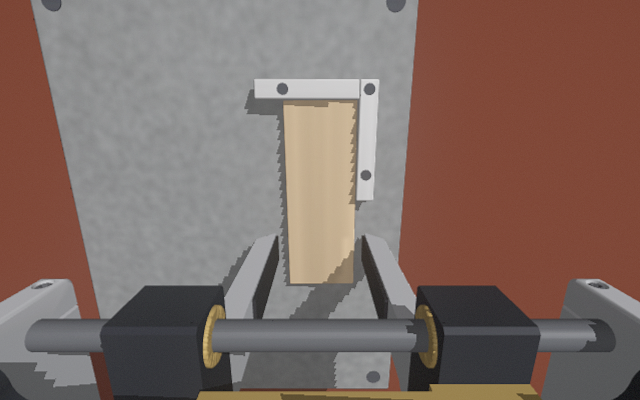

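It's flush at (285–357, 100–283) px and the fingers are clear on both sides. I'll move 7 mm towards the free end, wait a little, then grip.

```bash
python3 -m jog '[[-0.003,0,0,0,0,0,0.1],[-0.007,0,0.0002,0,0,0,0.1],[-0.007,0,0.0002,0,0,0,0.1],[-0.007,0,0.0002,0,0,0,0.1]]'
python3 -m jog '[[0,0,0,0,0,0,-0.4],[0,0,0,0,0,0,-0.4],[0,0,0,0,0,0,-0.4],[0,0,0,0,0,0,-0.4],[0,0,0,0,0,0,-0.4]]' 15
python3 - <<'E'
from h import *
print(status.get_obs()["force"])
E
```

```text
time_s: 7.35
ee_pos: [0.6757, -0.1713, 0.0093]
eef_rot: [-3.14, 0.002, 1.618]
force: [-0.3, 0.7, -0.7]
grip_width: 0.0516
time_s: 7.85
ee_pos: [0.6757, -0.1712, 0.0093]
eef_rot: [-3.14, 0.002, 1.618]
force: [0.1, 0.2, -1.7]
grip_width: 0.0396
[ 0.1187244   0.20310011 -1.69823452]
```

```bash
python3 -m jog '[[0,0,-0.01,0,0,0,-0.4],[0,0,-0.03,0,0,0,-0.4],[0,0,-0.05,0,0,0,-0.4],[0,0,-0.05,0,0,0,-0.4],[0,0,-0.05,0,0,0,-0.4]]'
python3 - <<'E'
from h import *
go([.591,.055,.06],1.6185)
c=camera("wrist");cv2.imwrite("pics/w10.png",c["image"][:,:,::-1])
E
```

```text
time_s: 8.35
ee_pos: [0.6758, -0.1711, 0.0594]
eef_rot: [-3.14, 0.002, 1.618]
force: [0.3, -0.2, -1.5]
grip_width: 0.0396
row [0.2299, -0.0739, -0.001] [-0.001, 0.0012, -0.0001] dist 0.24146651167512587
```

View pics/w10.png

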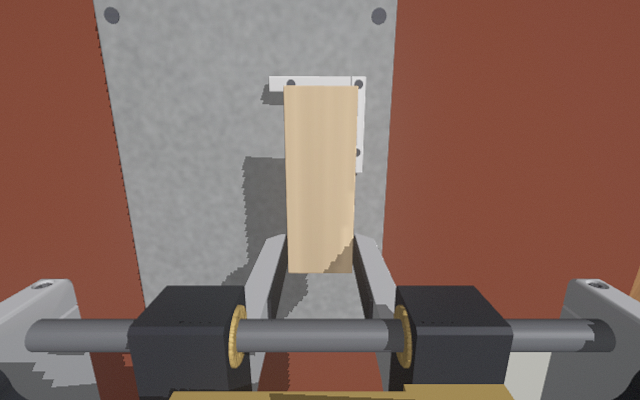

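The blank lifted level and centred at (285–357, 86–272) px. I'll carry it to in front of the press mouth.

```bash
python3 -m jog '[[0.02,-0.006,0,0,0,0,-0.4],[0.05,-0.016,0,0,0,0,-0.4],[0.08,-0.026,0,0,0,0,-0.4],[0.11,-0.035,0,0,0,0,-0.4],[0.14,-0.045,0,0,0,0,-0.4],[0.17,-0.055,0,0,0,0,-0.4],[0.2,-0.064,0,0,0,0,-0.4],[0.22,-0.071,0,0,0,0,-0.4],[0.23,-0.074,0,0,0,0,-0.4],[0.23,-0.074,0,0,0,0,-0.4],[0.23,-0.074,0,0,0,0,-0.4]]'
python3 - <<'E'
from h import *
np.set_printoptions(precision=4,suppress=True)
c=camera("wrist");cv2.imwrite("pics/w11.png",c["image"][:,:,::-1])
p=np.array([.583,.2283,.0477])
Rp=lambda x,y,z:[p[0]+np.cos(p[2])*x-np.sin(p[2])*y,p[1]+np.sin(p[2])*x+np.cos(p[2])*y,z]
print(w2px(c,[Rp(-.05,-.06,.012),Rp(.05,-.06,.012),Rp(-.05,-.04,.034),Rp(.05,-.04,.034),Rp(-.0215,-.04,.022),Rp(.0215,-.04,.022)]))
E
```

```text
time_s: 9.5
ee_pos: [0.5907, 0.0546, 0.058]
eef_rot: [-3.138, 0.002, 1.618]
force: [1.3, -1.6, -0.1]
grip_width: 0.0395
[[247.2962  61.8798]
 [397.5283  61.7738]
 [236.4333  17.992 ]
 [408.8601  17.7687]
 [287.6476  23.897 ]
 [357.3168  23.8124]]
```

View pics/w11.png

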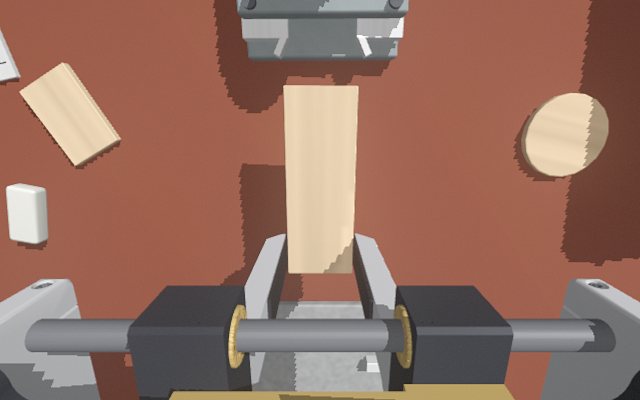

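The press mouth is at (248–396, 20–59) px, matching the prediction to within 3 px, and the blank is square to it and centred. I'll lower to insertion height.

```bash
python3 -m jog '[[0,0,0.015,0,0,0,-0.4],[0,0,0.03,0,0,0,-0.4],[0,0,0.04,0,0,0,-0.4],[0,0,0.0435,0,0,0,-0.4],[0,0,0.0435,0,0,0,-0.4],[0,0,0.0435,0,0,0,-0.4],[0,0,0.0435,0,0,0,-0.4]]'
python3 - <<'E'
from h import *
np.set_printoptions(precision=4,suppress=True)
c=camera("wrist");zoom(c,220,0,200,150,4,"pics/w12.png")
p=np.array([.583,.230,.0477])
q=lambda y:[p[0]-np.sin(p[2])*y,p[1]+np.cos(p[2])*y,.0143]
go(q(-.083),1.6185)
c=camera("scene");zoom(c,320,130,110,90,7,"pics/s12.png")
E
```

```text
time_s: 10.25
ee_pos: [0.591, 0.0543, 0.0151]
eef_rot: [-3.139, 0.002, 1.618]
force: [0.1, -0.1, -0.7]
grip_width: 0.0395
row [0.0929, 0.0004, 0.0006] [-0.0015, 0.001, -0.0006] dist 0.09294656115900946
```

View pics/w12.png

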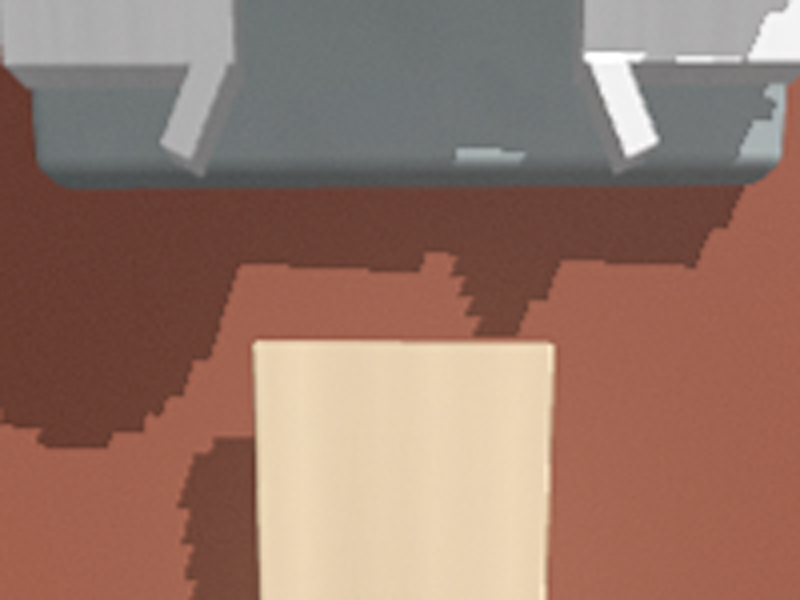

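View pics/s12.png

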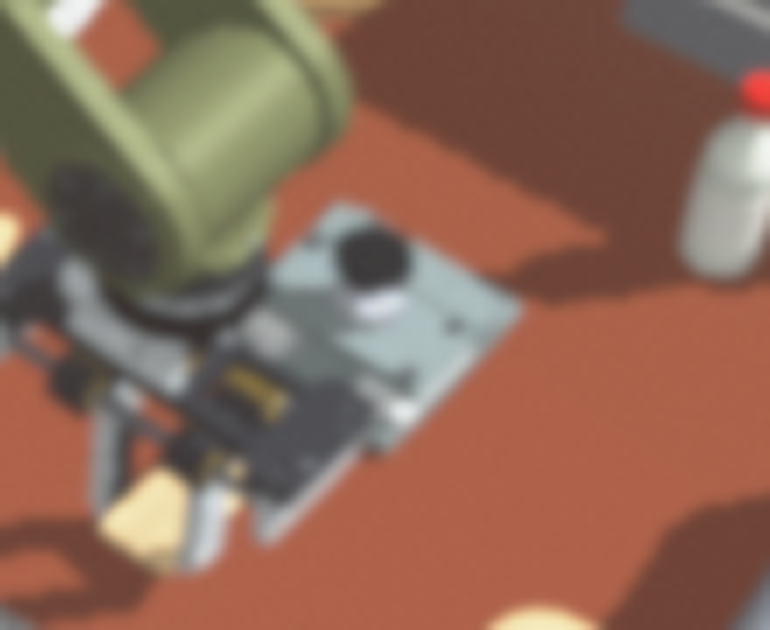

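The blank (255–553 px in the zoom) lines up with the channel (235–583), about 0.5 mm to the left of its centre. Sliding in.

```bash
python3 -m jog '[[0.01,0.0006,0.0003,0,0,0,-0.4],[0.02,0.0006,0.0003,0,0,0,-0.4],[0.03,0.0006,0.0003,0,0,0,-0.4],[0.038,0.0006,0.0003,0,0,0,-0.4],[0.046,0.0006,0.0003,0,0,0,-0.4],[0.046,0.0006,0.0003,0,0,0,-0.4],[0.046,0.0006,0.0003,0,0,0,-0.4]]'
python3 - <<'E'
from h import *
np.set_printoptions(precision=4,suppress=True)
o=status.get_obs();print(o["force"],o["moment"])
c=camera("wrist");zoom(c,220,0,200,150,4,"pics/w13.png")
E
```

```text
time_s: 11.05
ee_pos: [0.5893, 0.1004, 0.0146]
eef_rot: [-3.139, 0.002, 1.618]
force: [0.3, -0.2, -0.8]
grip_width: 0.0397
[ 0.3169 -0.2221 -0.8146] [-0.0686 -0.1118 -0.0128]
```

View pics/w13.png

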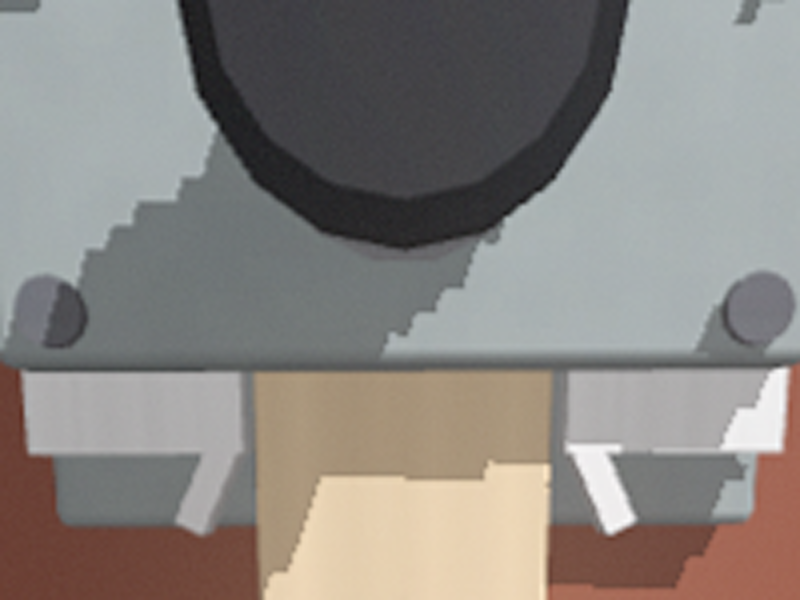

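The end is under the bridge and centred (255–551 px between rails at 243–567), with no contact force. Continuing.

```bash
python3 -m jog '[[0.008,0,0,0,0,0,-0.4],[0.018,0,0,0,0,0,-0.4],[0.028,0,0,0,0,0,-0.4],[0.036,0,0,0,0,0,-0.4],[0.042,0,0,0,0,0,-0.4],[0.044,0,0,0,0,0,-0.4],[0.044,0,0,0,0,0,-0.4],[0.044,0,0,0,0,0,-0.4]]'
python3 - <<'E'
from h import *
np.set_printoptions(precision=4,suppress=True)
o=status.get_obs();print(o["force"],o["moment"])
c=camera("wrist");cv2.imwrite("pics/w14.png",c["image"][:,:,::-1])
E
```

```text
time_s: 11.9
ee_pos: [0.5873, 0.1439, 0.0145]
eef_rot: [-3.139, 0.002, 1.618]
force: [0.3, 0.2, -0.3]
grip_width: 0.0399
[ 0.3137  0.2474 -0.2738] [-0.0292 -0.1195 -0.0016]
```

View pics/w14.png

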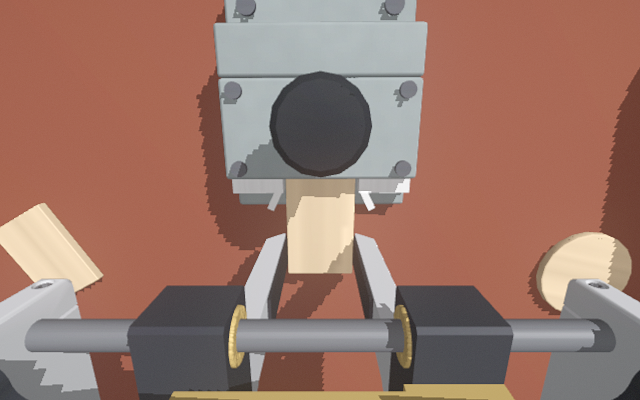

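```bash
python3 -m jog '[[0.001,0,0,0,0,0,-0.4],[0.002,0,0,0,0,0,-0.4],[0.003,0,0,0,0,0,-0.4],[0.003,0,0,0,0,0,-0.4],[0.003,0,0,0,0,0,-0.4]]'
```

```text
time_s: 12.45
ee_pos: [0.5873, 0.1463, 0.0145]
eef_rot: [-3.139, 0.002, 1.617]
force: [1.0, -6.3, 0.4]
grip_width: 0.0398
```

The back stop is reached (6.3 N at the expected position). I'll lower it onto the bed and release.

```bash
python3 -m jog '[[0,0,0.0006,0,0,0,-0.4],[0,0,0.0012,0,0,0,-0.4],[0,0,0.0012,0,0,0,-0.4],[0,0,0.0012,0,0,0,0.1],[0,0,0.0012,0,0,0,0.1],[0,0,0.0012,0,0,0,0.1],[0,0,0.0012,0,0,0,0.1],[0,0,0.0012,0,0,0,0.1]]'
python3 - <<'E'
from h import *
np.set_printoptions(precision=4,suppress=True)
o=status.get_obs();print(o["force"],o["ee_pos"])
c=camera("wrist");zoom(c,220,120,200,170,3.5,"pics/w15.png")
p=np.array([.5830,.230,.0477])
Rp=lambda x,y,z:[p[0]+np.cos(p[2])*x-np.sin(p[2])*y,p[1]+np.sin(p[2])*x+np.cos(p[2])*y,z]
print(w2px(c,[Rp(-.02,-.1,.018),Rp(.02,-.1,.018),Rp(-.05,-.06,.012),Rp(.05,-.06,.012),Rp(0,-.015,.073)]))
E
```

```text
time_s: 13.25
ee_pos: [0.5873, 0.1464, 0.0133]
eef_rot: [-3.139, 0.002, 1.617]
force: [0.6, -0.5, -0.4]
grip_width: 0.0518
[ 0.6449 -0.4505 -0.4399] [0.5873 0.1464 0.0133]
[[288.6266 275.3106]
 [352.9614 275.37  ]
 [238.2858 210.9647]
 [403.4424 210.998 ]
 [320.7362 144.173 ]]
```

View pics/w15.png

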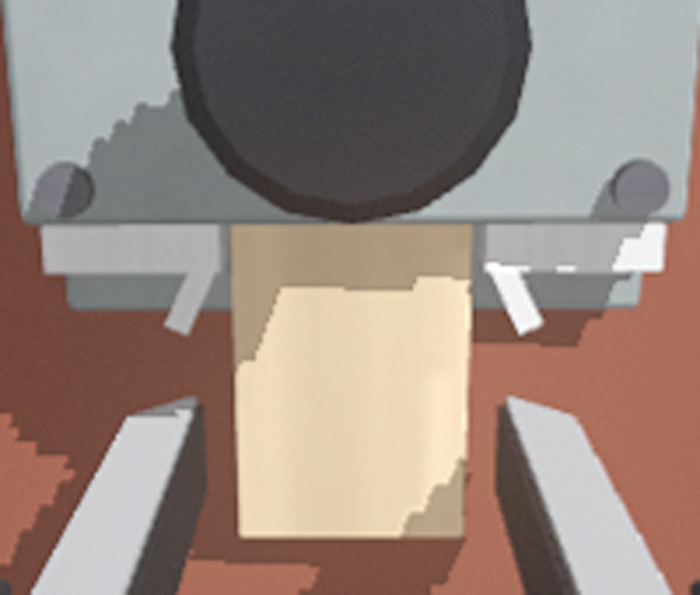

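Run:
```python
from h import *
np.set_printoptions(precision=4,suppress=True)
c=camera("wrist")
print(px2w(c,[(320,208.0)],.012),px2w(c,[(320.5,273)],.018), px2w(c,[(320,120+222/3.5)],.034))
print("top of knob", px2w(c,[(220+351/3.5,120+46/3.5)],.0735))
```

```text
[[0.5853 0.1719 0.012 ]] [[0.5875 0.1317 0.018 ]] [[0.5844 0.1917 0.034 ]]
top of knob [[0.5834 0.2191 0.0735]]
```

The overhang measures 40.2 mm (nominal 40), so the blank is home and released. I'll retreat straight up, close the jaws, and go over the knob.

```bash
python3 -m jog '[[0,0,-0.01,0,0,0,0.12],[0,0,-0.04,0,0,0,0.12],[0,0,-0.08,0,0,0,-0.2],[0,0,-0.1,0,0,0,-1],[0,0,-0.1,0,0,0,-1],[0,0,-0.1,0,0,0,-1],[0,0,-0.1,0,0,0,-1],[0,0,-0.1,0,0,0,-1]]' 15
python3 - <<'E'
from h import *
go([.5832,.2165,.09],1.6185)
c=camera("wrist");cv2.imwrite("pics/w16.png",c["image"][:,:,::-1])
E
```

```text
time_s: 14.15
ee_pos: [0.587, 0.1464, 0.1122]
eef_rot: [-3.137, 0.003, 1.617]
force: [-0.3, 0.8, -0.2]
grip_width: 0.0078
row [0.0702, -0.0005, 0.022] [-0.0028, 0.0017, -0.0008] dist 0.0735888524014596
```

View pics/w16.png

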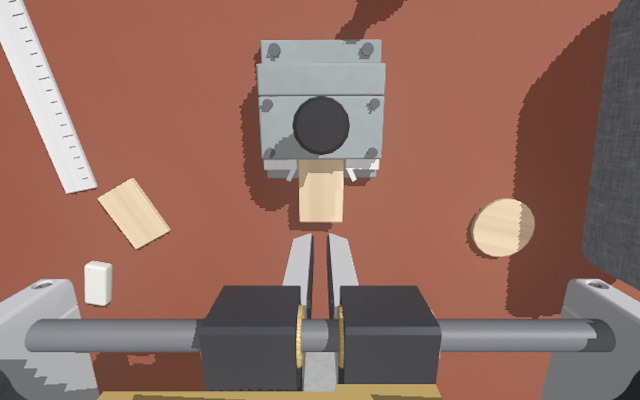

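The blank still sits home at (299–343, 160–221) px, with the knob at (321,125). Moving over the knob.

```bash
python3 -m jog '[[0.025,0,0,0,0,0,-1],[0.05,0,0,0,0,0,-1],[0.07,0,0.01,0,0,0,-1],[0.07,-0.0005,0.022,0,0,0,-1],[0.07,-0.0005,0.022,0,0,0,-1],[0.07,-0.0005,0.022,0,0,0,-1],[0.07,-0.0005,0.022,0,0,0,-1]]'
python3 - <<'E'
from h import *
go([.5832,.2165,.057],1.6185)
c=camera("wrist");cv2.imwrite("pics/w17.png",c["image"][:,:,::-1])
c=camera("scene");zoom(c,320,130,110,90,7,"pics/s17.png")
E
```

```text
time_s: 14.9
ee_pos: [0.5837, 0.2155, 0.0906]
eef_rot: [-3.138, 0.003, 1.616]
force: [0.7, -0.7, 0.1]
grip_width: 0.0004
row [0.0011, -0.0003, 0.0336] [-0.0022, 0.0016, -0.0015] dist 0.03359841673150293
```

View pics/s17.png

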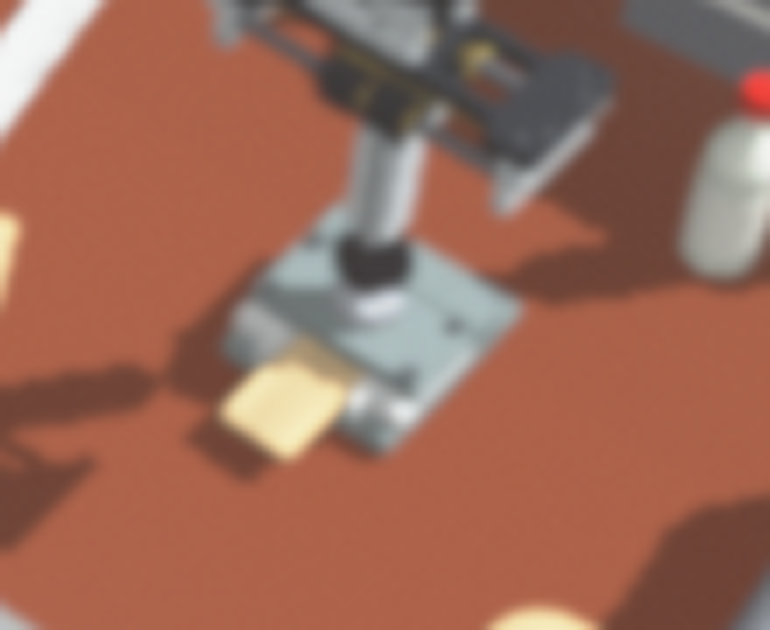

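View pics/w17.png

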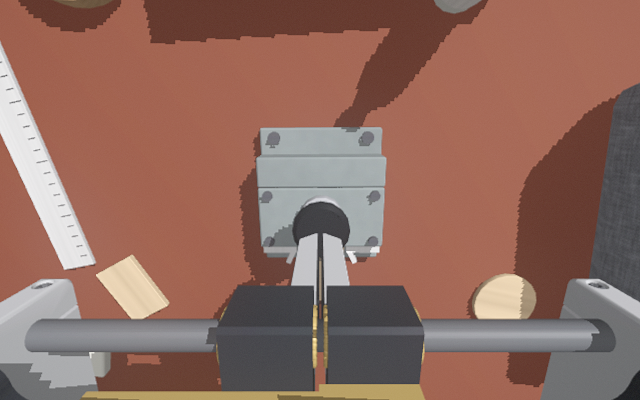

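The fingers are above the knob in both views. Pressing down slowly.

```bash
python3 -m jog '[[0.001,0,0.008,0,0,0,-1],[0.001,0,0.014,0,0,0,-1],[0.001,0,0.018,0,0,0,-1],[0.001,0,0.021,0,0,0,-1],[0.001,0,0.024,0,0,0,-1],[0.001,0,0.027,0,0,0,-1],[0.001,0,0.029,0,0,0,-1],[0.001,0,0.029,0,0,0,-1],[0.001,0,0.029,0,0,0,-1]]'
python3 - <<'E'
from h import *
print(status.get_obs()["force"])
E
```

```text
time_s: 15.9
ee_pos: [0.5834, 0.2166, 0.0614]
eef_rot: [-3.138, 0.003, 1.616]
force: [0.3, 0.2, 0.4]
grip_width: 0.0005
[0.33559316 0.20698585 0.40691985]
```

```bash
python3 -m jog '[[0,0,0.0015,0,0,0,-1],[0,0,0.003,0,0,0,-1],[0,0,0.004,0,0,0,-1]]'; python3 -m jog '[[0,0,0.001,0,0,0,-1],[0,0,0.0015,0,0,0,-1],[0,0,0.0015,0,0,0,-1]]'
```

```text
time_s: 16.2
ee_pos: [0.5837, 0.2167, 0.0599]
eef_rot: [-3.139, 0.002, 1.617]
force: [-14.4, -5.1, 32.6]
grip_width: 0.0002
time_s: 16.5
ee_pos: [0.5838, 0.2168, 0.0601]
eef_rot: [-3.14, 0.002, 1.617]
force: [-8.8, -3.9, 19.0]
grip_width: 0.0004
```

It bottomed out: 33 N at z = 60 mm, then no further travel. I'll retreat and check.

```bash
python3 -m jog '[[0,0,-0.01,0,0,0,-1],[0,0,-0.04,0,0,0,-1],[0,0,-0.08,0,0,0,-1],[-0.04,0,-0.1,0,0,0,-1],[-0.08,0,-0.1,0,0,0,-1],[-0.08,0,-0.1,0,0,0,-1],[-0.08,0,-0.1,0,0,0,-1],[-0.08,0,-0.1,0,0,0,-1]]'
python3 - <<'E'
from h import *
c=camera("wrist");cv2.imwrite("pics/w18.png",c["image"][:,:,::-1])
print(px2w(c,[(320,200)],.01))
c=camera("scene");zoom(c,320,130,110,90,7,"pics/s18.png")
E
```

```text
time_s: 17.3
ee_pos: [0.5875, 0.1379, 0.16]
eef_rot: [-3.139, 0.002, 1.617]
force: [-0.0, 0.1, -0.4]
grip_width: 0.0004
[[0.58678567 0.12874476 0.01      ]]
```

View pics/w18.png

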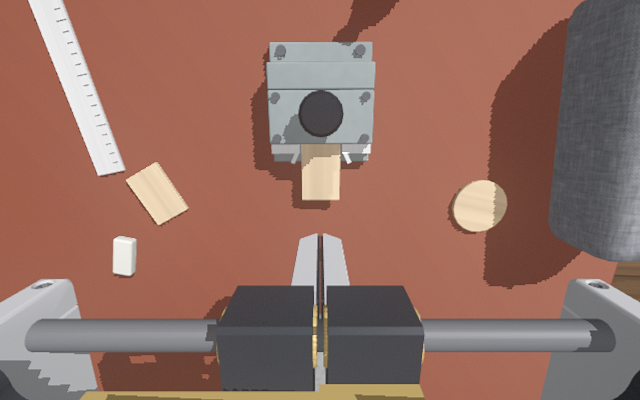

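View pics/s18.png

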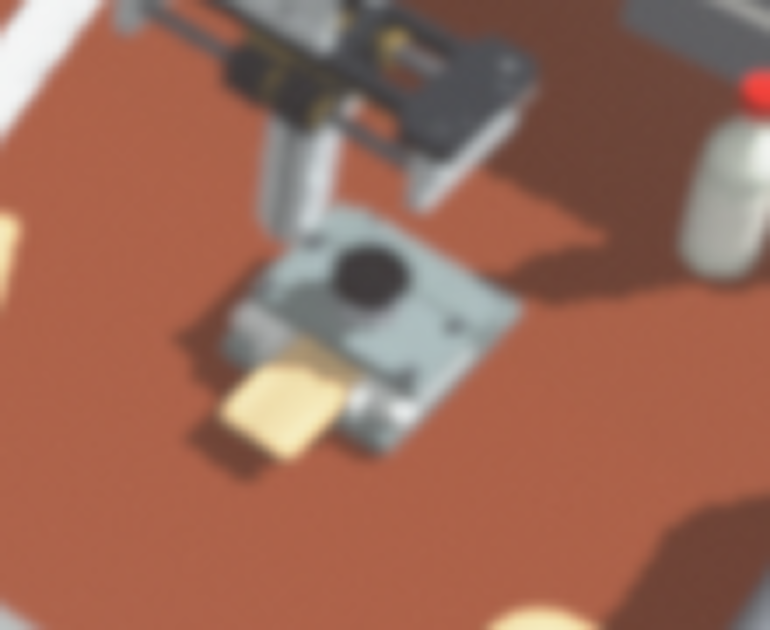

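Run:
```python
from h import *
np.set_printoptions(precision=4,suppress=True)
c=camera("wrist")
e,f=px2w(c,[(321,200)],.018)[0],px2w(c,[(321,161.5)],.012)[0];print(e,f,"overhang",np.linalg.norm((e-f)[:2]))
im=cv2.cvtColor(c["image"],cv2.COLOR_RGB2GRAY);m=(im<70).astype(np.uint8);m[:85]=0;m[145:]=0;m[:,:280]=0;m[:,365:]=0
k=max(cv2.findContours(m,cv2.RETR_EXTERNAL,cv2.CHAIN_APPROX_NONE)[0],key=cv2.contourArea);print(cv2.boundingRect(k))
P=lambda z,d:[[.5834-d,.2166,z],[.5834+d,.2166,z]]
for z in(.073,.059): print(z,w2px(c,P(z,.02)).tolist())
print(status.get_obs()["force"])
```

```text
[0.5877 0.1312 0.018 ] [0.5857 0.1714 0.012 ] overhang 0.04032353826670131
(299, 91, 44, 46)
0.073 [[296.56661520131127, 115.68804574556101], [345.0884883652628, 118.08432187005886]]
0.059 [[297.7858403971636, 115.73882021625249], [343.87577487221296, 118.01500742242973]]
[-0.7369 -0.27    0.2861]
```

```bash
python3 -c "
from station import ctrl; print(ctrl.hand_in())"
```

```text
the job is handed in; nothing more can be done
None
```

I slid the blank flush into the fence corner and let go of it there. I then took it by its free end, slid it into the press against the back stop and released it. After that I pushed the knob all the way down, backed off and handed in at about 17 s of the 67 s allowed; no verdict was reported.

**Last checks:**
- **Fence corner:** pushing the blank in met 6 N towards +x and 3.6 N towards +y. The picture after release showed it flush on both arms with the fingers clear.
- **Home in the press:** the stop was felt at 6.3 N, and the blank sticks out 40.3 mm against the nominal 40. It looked square and centred.
- **Knob:** it hit a hard stop at 33 N with the tool tip reading 60 mm, against 59 mm nominal. The knob's width in the image also matches fully down.
- **Bystanders:** none touched as far as I could tell. The ruler, short blank, eraser, disc and glue bottle looked undisturbed; I did not measure any of them or look at the tape and scissors again.

**Failed or disagreed:**
- **First grip:** the fingers rode up onto the blank's top, with the jaws at 36.5 mm. I opened, lowered and gripped again at 40 mm, and nothing was disturbed.
- **Cameras and contact:** the top-camera and wrist-camera positions differed by about 2 mm. The fence contact in x also came about 2 mm from the camera estimate.

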